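# Unbolt the test enclosure and hold its lid at the pointer

### The job

Draw the locking bolt straight out of its guide on the side of the test enclosure and leave it lying in the parts tray. Then swing the hinged lid up by its tongue until it lines up with the pointer arm on the other side of the enclosure, and finish while still holding it there with the fingers, steady, so that I can probe the board: the lid falls shut if let go. Leave the pointer and the other things on the bench where they are.

Things in the scene. Friction and masses are not known exactly. Their poses are not given: they have to be found in the camera images.
- enclosure: Open-topped dark steel box with a grey lid, fixed to the bench; 200 (x) x 240 (y) x 100 mm high without the lid. Origin: centre of its underside. x points from the front (tongue side) to the hinge side, y to the side with the bolt guide, z up
- guide_mouth (a point): Outer end of the bolt guide, at x = -78, y = 166, z = 106 mm in the enclosure's frame; axes as the enclosure's. The guide is a covered steel passage from here 40 mm along -y, 16 mm wide and high inside, roof top 21 mm above this point. Its floor (this height, level with the lid's top) is a ledge 36 mm wide in x that goes on 48 mm along +y past this point. The bolt comes out along +y only
- bolt_grip (a point): Centre of the grip plate of the loose steel bolt (0.08 to 0.17 kg). The plate is an upright block 14 mm thick (own x), 36 mm long (own y), 34 mm high; the rod, 12 mm across, 85 mm long, runs from it along own -y, 11 mm below this point, undersides level. At the start its axes agree with the enclosure's, the plate stands on the ledge and the rod lies through the guide and 20 to 30 mm over the lid
- bolt_tip (a point): Centre of the free end of the bolt's rod: 101 mm along own -y from bolt_grip and 11 mm lower; axes as bolt_grip's. The bolt is out of the guide when this point is beyond guide_mouth along the enclosure's +y
- bolt: The whole bolt; its origin lies under the centre of its grip plate, 17 mm below bolt_grip
- parts_tray: White shallow open tray, fixed to the bench, 140 (x) x 200 (y) x 26 mm high outside, walls and floor 4 mm. Origin: centre of its underside; the y axis runs along its length
- lid (a joint): Lid angle in rad: 0 shut, growing as the tongue side swings up about the hinge on the enclosure's far (+x) top edge; stop at 1.5. The hinge is free: the lid (0.28 to 0.56 kg) falls shut when let go
- lid_hinge (a point): Middle of the hinge axis: 100 mm along x from the enclosure's centre, 100 mm above the bench. Axes are the lid's: x in its plane, away from the tongue (level when shut), y along the hinge (the enclosure's y), z out of its upper face. The lid plate is 200 x 240 x 6 mm, its underside on the axis
- lid_tongue (a point): Point to take the lid by, inside the tongue: a rigid flat bar 24 mm wide (y), 12 mm thick, sticking out 45 mm beyond the lid's free edge. Mid thickness, 30 mm beyond the edge: in the lid's axes 230 mm along -x, 40 mm along -y, 6 mm along z from lid_hinge; 106 mm above the bench when shut, free air beneath. Axes as the lid's
- pointer (a joint): Angle of the pointer arm in rad, measured just as the lid's (0 level, growing upward): the angle that the lid is to be brought to, 0.55 to 1.0. A stiff friction pivot holds it
- pointer_tip (a point): End of the pointer, a thin aluminium arm 190 mm long, 14 x 6 mm, with a round disc 26 mm across at its end, standing about 7 mm outside the enclosure's -y side; it pivots on the lid's hinge axis. This point is the disc's centre, 190 mm from the axis and at y = -130 mm in the enclosure's frame; x along the arm towards the pivot
- meter: Bystander: dark hand-held multimeter lying on its back, 150 x 75 x 45 mm; origin under its centre
- solder_reel: Bystander: grey reel standing upright, 60 mm across, 48 mm high; origin under its centre
- flux_jar: Bystander: small lidded jar, 48 mm across, 60 mm high; origin under its centre
Not all that is in view belongs to the job. Leave any green look-alike of the bolt alone.

How it is judged (in metres and radians):
On the way, in this order (a step that is already met when the one before it is completed fails the run):
1. the bolt is drawn out of the guide along its line with the lid still shut (y of bolt_tip in the frame of guide_mouth above 0 m and value of joint lid below 0.1 rad), for 0.05 s.
2. the bolt lies in the tray, let go, with the lid still shut (x of bolt_grip in the frame of parts_tray between -0.066 and 0.066 m and y of bolt_grip in the frame of parts_tray between -0.096 and 0.096 m and height (world z) of bolt_grip below 0.04 m and x of bolt_tip in the frame of parts_tray between -0.066 and 0.066 m and y of bolt_tip in the frame of parts_tray between -0.096 and 0.096 m and height (world z) of bolt_tip below 0.03 m and z of bolt_grip in the frame of parts_tray above 0 m and linear speed of bolt below 0.03 m/s and contact force between the fingers and bolt below 0.05 N and value of joint lid below 0.1 rad), for 0.2 s.
At the end, for the whole second after the job is handed in: Lid within 0.087 rad (5 degrees) of the pointer, still (under 0.05 rad/s), carried by the fingers alone (over 0.5 N); bolt let go and at rest inside the tray; pointer tip not shifted over 15 mm, no bystander over 30 mm (angle between the x axis of lid_tongue and the x axis of pointer_tip, either way round below 0.087 rad and value of joint lid above 0.4 rad and velocity of joint lid between -0.05 and 0.05 rad/s and contact force between the fingers and lid above 0.5 N and contact force between each of lid, the fingers and bolt below 0.05 N and contact force between lid and meter below 0.05 N and contact force between lid and solder_reel below 0.05 N and contact force between lid and flux_jar below 0.05 N and x of bolt_grip in the frame of parts_tray between -0.066 and 0.066 m and y of bolt_grip in the frame of parts_tray between -0.096 and 0.096 m and height (world z) of bolt_grip below 0.04 m and x of bolt_tip in the frame of parts_tray between -0.066 and 0.066 m and y of bolt_tip in the frame of parts_tray between -0.096 and 0.096 m and height (world z) of bolt_tip below 0.03 m and z of bolt_grip in the frame of parts_tray above 0 m and linear speed of bolt below 0.03 m/s); the arm keeps its last pose, push and grip.
It fails at once if the pointer is turned (its tip shifted more than 15 mm) (distance of pointer_tip from where it was at the start of the episode above 0.015 m).
It fails at once if a bystander is shifted by more than 30 mm (distance of any of meter, solder_reel, flux_jar from where it was at the start of the episode above 0.03 m).
It also fails if it takes over 61 s, if anything falls off the work surface, if the arm or the gripper's body presses on something with over 40 N, if the wrist force passes 120 N, or if a joint passes its speed limit or range.

### The arm

A 6-joint arm with a two-finger parallel gripper is mounted at the origin on the work surface. World frame = base frame: x ahead of the robot, y to its left, z up, the work surface at z = 0. Lengths are in mm, angles in rad, forces in N, time in s.
With the tool pointing down it reaches from about 425 to 1125 mm from the base axis. Payload 14.9 kg.
Tool frame: the origin (TCP) lies between the finger pads; the fingertips stand tip_reach ahead of it and the grasp point (between the pads) lies 3 mm ahead of it (tip_reach is the distance from the TCP to the fingertips, in mm); z points along the fingers, y is the line along which they close (so a half turn about z gives the same grasp; the last joint's range is limited). The gripper opens to 91 mm and grips with 3 to 60 N. Pads are 32 mm wide; open, the fingers measure 118 mm over their backs; the gripper's body (76 mm by 178 mm) begins 60 mm behind the grasp point.
Start: joints at [-1.24, 0.379, 1.734, -0, 1.028, -0.033], TCP at [249.076, -654.201, 235.932] pointing down, gripper open.
Joint ranges: [-2.77, 2.77], [-0.74, 2.19], [0, 2.66], [-1.06, 4.2], [0.31, 2.87], [-3.08, 3.08]. Speed limits (rad/s): [1.89, 1.89, 2.39, 3.14, 3.14, 3.14].

### API

Orientations are given as a rotation vector (axis times angle).
In Python, from bench import sense, read_camera, camera_info, close_job, tip_reach gives the robot as it stands. The module is installed in compiled form; this text tells all that it offers.
- The arm moves only by the tool servo_tool, never from a script. Its argument "commands" is a list of rows, each an object with "angular": the turn, a rotation vector about the tool's x, y, z in degrees, a list of three; "slide": the shift along the tool's x, y, z in m, a list of three; "fingers": the closure, from 0 (fully open) to 1 (shut). A call has exactly 8 rows; each row shifts and turns the commanded pose from where the row before left it, along the tool's axes as they then stand; what a row does not reach is not made up. A row lasts 1/8 s, in which the tool goes at most 62.5 mm and 10.7 degrees, less where a joint would pass 70% of its speed; a pose out of reach is approached as far as the arm can. A call is refused whole if a number of a shift passes 0.0625 or a number of a turn 10.7, either way. A call with a gripper value outside its range is refused whole. The fingers move at their own pace and stop on an object; the grip force is fixed at half the most. Time passes only in rows, so rows that do not move let the fingers close, or fill a call up. It gives the time, the measured TCP pose, the force, the opening and the grip force at its end, in the units of the state.
- sense(): the state, without advancing time (a new reading comes with each control period).
- read_camera(name): name is "scene" or "top" or "wrist"; returns the picture (480x640x3 uint8, red, green, blue); there is no depth.
- camera_info(name): a dict with "fx", "fy", "cx", "cy" (pixels), "rvec" (rotation vector, rad) and "tvec" (3), from world to camera coordinates, as OpenCV has them. Camera axes: x right, y down, z forward; pixel columns grow to the right and rows downward; lengths in mm; the calibration is good to about 2 mm. A picture is of the moment at which its call begins: read the wrist's pose just before it. camera_info takes no time and is no camera call; for the wrist camera it gives the pose at the moment of the call.
- close_job(): hands the job in; it is judged then, once.
The state is a dict: "clock": time; "joints": joint angles; "joint_vel": joint speeds; "tau": joint torques, N m; "position": TCP position; "eef_rot": TCP orientation; "force": force on the tool from outside, world axes, zero at the start; "torque": the same for the moment, N m; "gripper_width": finger opening in mm; "grip_force": force on a finger pad.
Only numpy, scipy, OpenCV 4.12 (cv2) and the standard library are available. Lean on these libraries where they do the work, as an engineer would, in place of code of your own. Each camera call takes 0.05 s, during which the arm holds its last target. There are 200 camera calls.

## Working session

There is one attempt and no reset: what is moved stays moved. The work goes in short steps, Python scripts to look and compute and a tool call to move; the robot and the scene stay as the last step left them, time stands still between calls to the robot, and variables do not carry over. Pictures are saved under pics/ and viewed, at most 10 in all, crops included, and the job is handed in when it is done.

Besides the shell and the picture viewer there is one more tool, called after "Emit:" by a JSON object that holds its "fn" and its "kwargs". servo_tool: Moves the arm, as the interface text tells. Its arguments: {"type":"object","properties":{"commands":{"type":"array"}},"required":["commands"]}

```bash
mkdir -p pics
cat > h.py <<'E'
import numpy as np, cv2
from scipy.spatial.transform import Rotation as R
from bench import *
def cam(n):
    c=camera_info(n); K=np.array([[c['fx'],0,c['cx']],[0,c['fy'],c['cy']],[0,0,1]])
    return K,np.array(c['rvec'],float).ravel(),np.array(c['tvec'],float).ravel()
def proj(n,P,c=None):
    K,r,t=c or cam(n); return cv2.projectPoints(np.array(P,float).reshape(-1,1,3),r,t,K,None)[0].reshape(-1,2)
def ray(n,uv,z,c=None):
    K,r,t=c or cam(n); M=R.from_rotvec(r).as_matrix()
    o=-M.T@t; d=M.T@np.linalg.inv(K)@np.array([uv[0],uv[1],1.]); return o+d*(z-o[2])/d[2]
def snap(n,f):
    im=read_camera(n); cv2.imwrite('pics/'+f,cv2.cvtColor(im,cv2.COLOR_RGB2BGR)); return im
E
python3 - <<'E'
from h import *
s=sense(); print(s); print(tip_reach() if callable(tip_reach) else tip_reach)
snap('scene','s0.png'); snap('top','t0.png')
for n in('scene','top'):
    K,r,t=cam(n); print(n,K.tolist(),-R.from_rotvec(r).as_matrix().T@t)
E
```

```text
{'clock': 0.0, 'joints': array([-1.24034772e+00,  3.79407171e-01,  1.73475894e+00, -6.60126275e-06,
        1.02848086e+00, -3.32536271e-02]), 'joint_vel': array([ 0.00083035,  0.00017795, -0.00017077,  0.00055632,  0.00046863,
       -0.00118259]), 'tau': array([ 3.94463414e-04, -7.63723469e+01, -4.34365332e+01,  6.51287008e-02,
        4.24449414e-02, -1.04028341e-04]), 'position': array([ 248.92380086, -653.86428791,  235.30002471]), 'eef_rot': array([-3.08876402e+00, -5.67975365e-01,  2.53886951e-04]), 'force': array([ 0.96660218,  0.04239521, -0.14118506]), 'torque': array([ 0.00225502, -0.0226047 , -0.02916173]), 'grip_force': 0.0, 'gripper_width': 91.24385558409782}
22.0
scene [[440.71268370656503, 0.0, 317.4763867890633], [0.0, 440.71268370656503, 242.67014149264938], [0.0, 0.0, 1.0]] [1016.29485139 -539.49636265  671.17920955]
top [[511.50346151531795, 0.0, 315.934997133095], [0.0, 511.50346151531795, 240.7303764540741], [0.0, 0.0, 1.0]] [ 387.30987884  -33.6680278  1266.84580398]
```

View pics/s0.png

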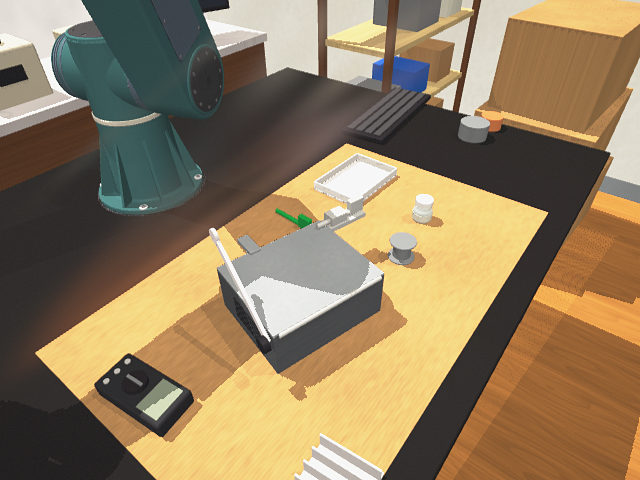

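View pics/t0.png

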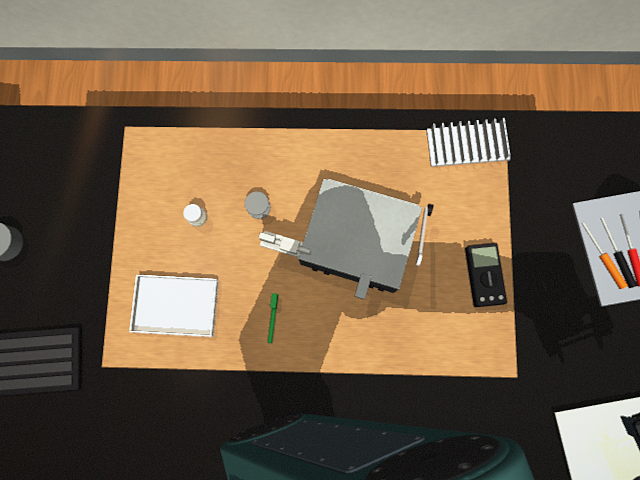

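The top view shows the box's lid corners near (325,178), (420,204), (401,290) and (298,253). The tongue is at (362,287) and the tray is centred at about (173,305). Two things could be taken for the bolt: the light-grey one in the guide at (280,243) and the green look-alike at (272,318). By the description I choose the grey one, and I'll check it in a close crop.

Run:
```python
import cv2
a=cv2.imread('pics/t0.png')[165:315,240:440]; cv2.imwrite('pics/t0c.png',cv2.resize(a,None,fx=4,fy=4,interpolation=cv2.INTER_CUBIC))
a=cv2.imread('pics/s0.png')[185:365,200:400]; cv2.imwrite('pics/s0c.png',cv2.resize(a,None,fx=3.3,fy=3.3,interpolation=cv2.INTER_CUBIC))
```

```text
(no output)
```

View pics/t0c.png

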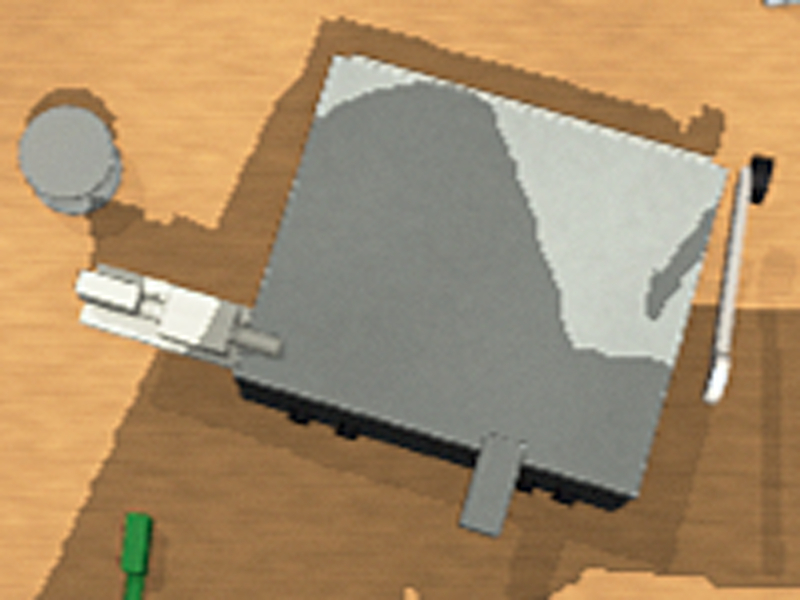

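View pics/s0c.png

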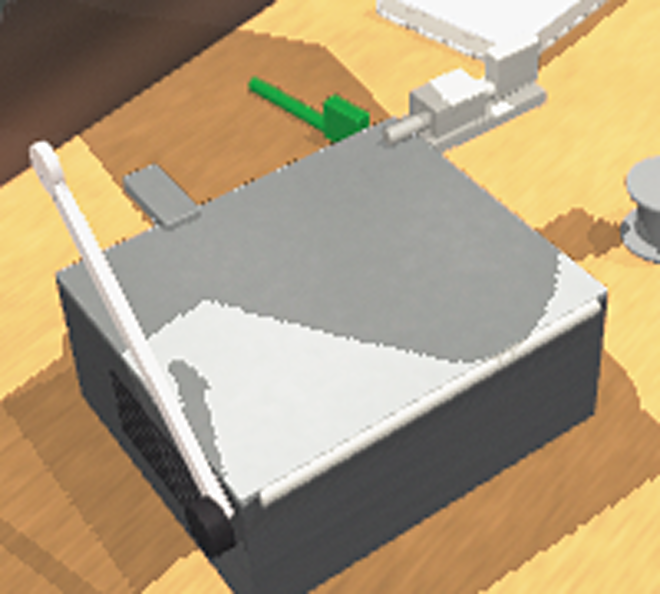

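The crops confirm that the grey bolt is in the guide: rod tip over the lid at crop (280,347), plate top near (110,292). The green one lies apart on the bench. The pointer disc is at top crop (717,385) and scene crop (44,158). Next I fit the poses.

```bash
cat > fit.py <<'E'
from h import *
from scipy.optimize import least_squares
T=lambda p:[240+(p[0]+.5)/4-.5,165+(p[1]+.5)/4-.5]
S=lambda p:[200+(p[0]+.5)/3.3-.5,185+(p[1]+.5)/3.3-.5]
ct,cs=cam('top'),cam('scene')
top={(100,120,106):(335,57),(100,-120,106):(727,170),(-100,-120,106):(637,496),(-145,-28,112):(460,525),(-145,-52,112):(498,535)}
sc={(-100,-120,106):(60,272),(100,120,106):(605,292),(-145,-28,112):(124,178),(-145,-52,112):(165,222)}
A=np.array(list(top)),np.array([T(v) for v in top.values()]); B=np.array(list(sc)),np.array([S(v) for v in sc.values()])
def W(q,P): 
    return R.from_euler('z',q[2]).apply(np.atleast_2d(P))+[q[0],q[1],0]
def f(q): return np.r_[(proj('',W(q,A[0]),ct)-A[1]).ravel(),(proj('',W(q,B[0]),cs)-B[1]).ravel()]
r=least_squares(f,[400,-80,-.28],loss='soft_l1',x_scale=[100,100,.3]); q=r.x
if __name__=='__main__':
    print('box',q,np.degrees(q[2])); print(np.round(r.fun.reshape(-1,2),1).tolist())
    def pt(a): return W(q,[100-190*np.cos(a),-130,100+190*np.sin(a)])
    g=lambda a: np.r_[(proj('',pt(a[0]),ct)-T((717,384))).ravel(),(proj('',pt(a[0]),cs)-S((44,157))).ravel()]
    p=least_squares(g,[.7]); print('pointer',p.x,p.fun)
    h=lambda a:[ (proj('',W(q,[-78,a[0],140]),ct)-T((109,292))).ravel(),(proj('',W(q,[-78,a[0],140]),cs)-S((515,48))).ravel()]
    b=least_squares(lambda a:np.ravel(h(a)),[190]); print('bolt y',b.x,b.fun)
    print('mouth,grip,tip,tongue,hinge',W(q,[[-78,166,106],[-78,b.x[0],123],[-78,b.x[0]-101,112],[-130,-40,106],[100,0,100]]).round(1).tolist())
    c=np.array([ray('',uv,26,ct) for uv in [(135,275),(217,278),(215,336),(130,333)]]);print('tray',c.round(0).tolist(),c.mean(0), np.linalg.norm(np.diff(c,axis=0),axis=1))
    print([ray('',uv,z,ct).round(0).tolist() for uv,z in [((195,213),60),((257,203),48),((487,273),45),((272,318),20)]])
    print(sense()['clock'])
E
python3 fit.py
```

```text
box [ 6.23201493e+02 -1.01874858e+02 -2.75620196e-01] -15.791874004294995
[[-0.1, -0.9], [0.6, -0.7], [0.1, 0.1], [-0.3, -0.2], [0.5, 0.4], [-2.5, 0.5], [0.9, -0.5], [9.0, -4.6], [-14.0, -13.3]]
pointer [0.71027473] [-0.13388561 -1.70670161  0.2758748   3.86330211]
bolt y [198.48350133] [-0.24491501 -1.07481293 -1.11917425 -1.0128818 ]
mouth,grip,tip,tongue,hinge [[593.3, 79.1, 106.0], [602.2, 110.3, 123.0], [574.7, 13.2, 112.0], [487.2, -105.0, 106.0], [719.4, -129.1, 100.0]]
tray [[521.0, 445.0, 26.0], [518.0, 242.0, 26.0], [379.0, 239.0, 26.0], [381.0, 445.0, 26.0]] [449.96299719 342.99801577  26.        ] [203.10166895 139.50650893 206.2324761 ]
[[673.0, 298.0, 60.0], [703.0, 149.0, 48.0], [542.0, -407.0, 45.0], [425.0, 104.0, 20.0]]
0.1
```

```bash
sed -i 's/(-145,-28,112):(124,178),(-145,-52,112):(165,222)/(-145,-52,112):(124,178),(-145,-28,112):(155,165),(100,-120,106):(242,500)/' fit.py
python3 fit.py
python3 - <<'E'
from fit import *
for a in (.6,.65,.7,.75,.8,.85,.9):
    P=W(q,[100-190*np.cos(a),-130,100+190*np.sin(a)]);P0=W(q,[100,-130,100])
    t=proj('',np.r_[P,P0],ct);s=proj('',np.r_[P,P0],cs)
    print(a,(((t+.5-[240,165])*4)-.5).round(0).tolist(),(((s+.5-[200,185])*3.3)-.5).round(0).tolist())
E
```

```text
box [ 6.23372886e+02 -1.01031124e+02 -2.76788647e-01] -15.858821276834421
[[-0.4, -1.1], [0.3, -0.7], [-0.4, 0.1], [-0.7, -0.3], [0.0, 0.3], [-2.1, 0.2], [1.2, -0.6], [-1.2, -0.2], [0.0, -0.9], [-0.4, 0.5]]
pointer [0.70934469] [-0.61834375 -1.67200115  0.71309669  3.6033334 ]
bolt y [197.50098382] [-0.20806422 -1.14001391 -1.08017737 -0.97173437]
mouth,grip,tip,tongue,hinge [[593.7, 80.0, 106.0], [602.3, 110.3, 123.0], [574.7, 13.1, 112.0], [487.4, -104.0, 106.0], [719.6, -128.4, 100.0]]
tray [[521.0, 445.0, 26.0], [518.0, 242.0, 26.0], [379.0, 239.0, 26.0], [381.0, 445.0, 26.0]] [449.96299719 342.99801577  26.        ] [203.10166895 139.50650893 206.2324761 ]
[[673.0, 298.0, 60.0], [703.0, 149.0, 48.0], [542.0, -407.0, 45.0], [425.0, 104.0, 20.0]]
0.1
0.6 [[703.0, 405.0], [743.0, 175.0]] [[41.0, 182.0], [224.0, 520.0]]
0.65 [[708.0, 393.0], [743.0, 175.0]] [[43.0, 175.0], [224.0, 520.0]]
0.7 [[713.0, 380.0], [743.0, 175.0]] [[46.0, 170.0], [224.0, 520.0]]
0.75 [[719.0, 366.0], [743.0, 175.0]] [[49.0, 165.0], [224.0, 520.0]]
0.8 [[725.0, 352.0], [743.0, 175.0]] [[53.0, 161.0], [224.0, 520.0]]
0.85 [[731.0, 337.0], [743.0, 175.0]] [[57.0, 158.0], [224.0, 520.0]]
0.9 [[737.0, 321.0], [743.0, 175.0]] [[62.0, 156.0], [224.0, 520.0]]
```

Measured values check out: the rod is 23.5 mm over the lid (20–30 expected) and the tray sides are 203 x 140 mm. The pointer is at about 0.71 rad. I start with a lift, a yaw to the bolt and travel.

Emit:
{"fn": "servo_tool", "kwargs": {"commands": [{"angular": [0,0,-10.65],"slide": [0,0,-0.016],"fingers": 0},{"angular": [0,0,-10.65],"slide": [0,0,-0.016],"fingers": 0},{"angular": [0,0,-10.65],"slide": [0,0,-0.016],"fingers": 0},{"angular": [0,0,-10.65],"slide": [0,0,-0.016],"fingers": 0},{"angular": [0,0,-10.65],"slide": [0,0,0],"fingers": 0},{"angular": [0,0,0],"slide": [0.059,0.0093,0],"fingers": 0},{"angular": [0,0,0],"slide": [0.059,0.0093,0],"fingers": 0},{"angular": [0,0,0],"slide": [0.059,0.0093,0],"fingers": 0}]}}

```text
clock: 1.1
position: [324.7, -489.8, 299.6]
eef_rot: [-2.508, -1.892, -0.0]
force: [0.8, 0.0, 0.9]
gripper_width: 90.9
grip_force: 0.0
```

Emit:
{"fn": "servo_tool", "kwargs": {"commands": [{"angular": [0,0,0],"slide": [0.059,0.0093,0],"fingers": 0},{"angular": [0,0,0],"slide": [0.059,0.0093,0],"fingers": 0},{"angular": [0,0,0],"slide": [0.059,0.0093,0],"fingers": 0},{"angular": [0,0,0],"slide": [0.059,0.0093,0],"fingers": 0},{"angular": [0,0,0],"slide": [0.059,0.0093,0],"fingers": 0},{"angular": [0,0,0],"slide": [0.059,0.0093,0],"fingers": 0},{"angular": [0,0,0],"slide": [0.059,0.0093,0],"fingers": 0},{"angular": [0,0,0],"slide": [0.059,0.0093,0],"fingers": 0}]}}

```text
clock: 2.1
position: [525.7, -56.1, 299.9]
eef_rot: [2.507, 1.893, 0.0]
force: [1.6, -1.1, -0.8]
gripper_width: 91.1
grip_force: 0.0
```

Emit:
{"fn": "servo_tool", "kwargs": {"commands": [{"angular": [0,0,0],"slide": [0.059,0.0093,0],"fingers": 0},{"angular": [0,0,0],"slide": [0.059,0.0093,0],"fingers": 0},{"angular": [0,0,0],"slide": [0.059,0.0093,0],"fingers": 0},{"angular": [0,0,0],"slide": [0,0,0.02],"fingers": 0},{"angular": [0,0,0],"slide": [0,0,0.02],"fingers": 0},{"angular": [0,0,0],"slide": [0,0,0.02],"fingers": 0},{"angular": [0,0,0],"slide": [0,0,0],"fingers": 0},{"angular": [0,0,0],"slide": [0,0,0],"fingers": 0}]}}

```text
clock: 3.1
position: [600.9, 103.9, 240.3]
eef_rot: [2.508, 1.892, 0.001]
force: [0.4, 0.7, -0.4]
gripper_width: 91.4
grip_force: 0.0
```

```bash
cat >> h.py <<'E'
def delta(target):
    s=sense(); M=R.from_rotvec(s['eef_rot']).as_matrix()
    print('t',s['clock'],'pos',s['position'].round(1),'x,y,z axes',M.T.round(3).tolist(),'f',s['force'].round(1),'w',round(s['gripper_width'],1),'gf',round(s['grip_force'],1),'j',s['joints'].round(2))
    print('tool delta mm',(M.T@(np.array(target)-s['position'])).round(1)); return M
E
python3 - <<'E'
from h import *
delta([602.3,110.3,133])
c=cam('wrist'); snap('wrist','w1.png')
from fit import W,q
print(proj('',W(q,[[-78,197.5,140],[-78,166,127],[-100,120,106],[-96,214,106],[-60,214,106]]),c).round(0).tolist())
E
```

```text
t 3.1 pos [600.9 103.9 240.3] x,y,z axes [[0.275, 0.961, 0.0], [0.961, -0.275, 0.0], [0.0, 0.0, -1.0]] f [ 0.4  0.7 -0.4] w 91.4 gf 0.0 j [0.13 0.23 1.92 0.   0.99 0.41]
tool delta mm [  6.5  -0.4 107.3]
[[322.0, 237.0], [322.0, 271.0], [297.0, 312.0], [300.0, 207.0], [344.0, 207.0]]
```

View pics/w1.png

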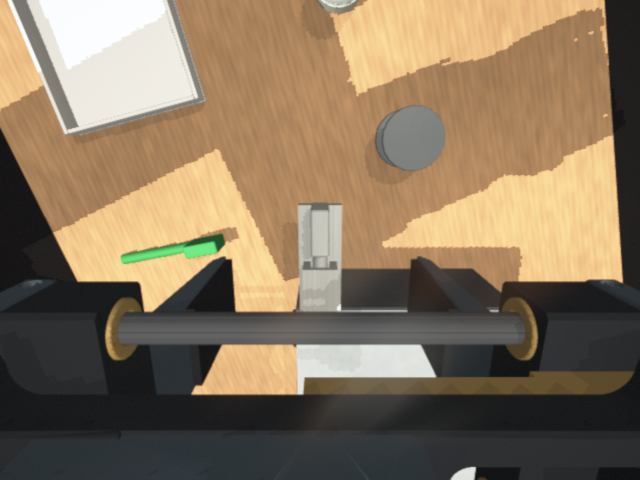

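The plate shows at columns 311–328 and rows 208–256 between the open fingers. That is within 2 px of the prediction, with the green dummy well to the left. I go down and grip.

Emit:
{"fn": "servo_tool", "kwargs": {"commands": [{"angular": [0,0,0],"slide": [0.0065,-0.0013,0.02],"fingers": 0},{"angular": [0,0,0],"slide": [0,0,0.03],"fingers": 0},{"angular": [0,0,0],"slide": [0,0,0.03],"fingers": 0.3},{"angular": [0,0,0],"slide": [0,0,0.027],"fingers": 0.5},{"angular": [0,0,0],"slide": [0,0,0],"fingers": 0.7},{"angular": [0,0,0],"slide": [0,0,0],"fingers": 1},{"angular": [0,0,0],"slide": [0,0,0],"fingers": 1},{"angular": [0,0,0],"slide": [0,0,0],"fingers": 1}]}}

```text
clock: 4.15
position: [601.6, 111.2, 133.8]
eef_rot: [2.507, 1.892, 0.002]
force: [-0.4, -1.2, 0.4]
gripper_width: 34.2
grip_force: 0.0
```

Emit:
{"fn": "servo_tool", "kwargs": {"commands": [{"angular": [0,0,0],"slide": [0,0,0],"fingers": 1},{"angular": [0,0,0],"slide": [0,0,0],"fingers": 1},{"angular": [0,0,0],"slide": [0.005,0,0],"fingers": 1},{"angular": [0,0,0],"slide": [0.005,0,0],"fingers": 1},{"angular": [0,0,0],"slide": [0.005,0,0],"fingers": 1},{"angular": [0,0,0],"slide": [0.005,0,0],"fingers": 1},{"angular": [0,0,0],"slide": [0,0,0],"fingers": 1},{"angular": [0,0,0],"slide": [0,0,0],"fingers": 1}]}}

```text
clock: 5.15
position: [606.9, 130.7, 133.1]
eef_rot: [-2.507, -1.893, -0.001]
force: [0.4, 3.1, 4.4]
gripper_width: 14.3
grip_force: 30.0
```

Emit:
{"fn": "servo_tool", "kwargs": {"commands": [{"angular": [0,0,0],"slide": [0.01,0,0],"fingers": 1},{"angular": [0,0,0],"slide": [0.01,0,0],"fingers": 1},{"angular": [0,0,0],"slide": [0.01,0,0],"fingers": 1},{"angular": [0,0,0],"slide": [0.01,0,0],"fingers": 1},{"angular": [0,0,0],"slide": [0.01,0,0],"fingers": 1},{"angular": [0,0,0],"slide": [0.01,0,0],"fingers": 1},{"angular": [0,0,0],"slide": [0.01,0,0],"fingers": 1},{"angular": [0,0,0],"slide": [0.005,0,0],"fingers": 1}]}}

```text
clock: 6.15
position: [627.3, 203.0, 132.8]
eef_rot: [-2.507, -1.893, 0.0]
force: [-0.9, -2.9, 4.4]
gripper_width: 13.9
grip_force: 30.0
```

Run:
```python
from h import *
from fit import W,q
s=sense(); print(s['force'],s['gripper_width'],s['position'])
print(proj('top',W(q,[[-78,166,106],[-78,171.5,112]])))
im=snap('top','t1.png')
cv2.imwrite('pics/t1c.png',cv2.cvtColor(cv2.resize(im[190:290,200:330],None,fx=5,fy=5,interpolation=cv2.INTER_CUBIC),cv2.COLOR_RGB2BGR))
```

```text
[-0.85158557 -2.90347993  4.44431769] 13.901081883652765 [627.2692769  202.99372025 132.80952314]
[[281.34242631 243.1786712 ]
 [278.8331891  242.03043109]]
```

View pics/t1c.png

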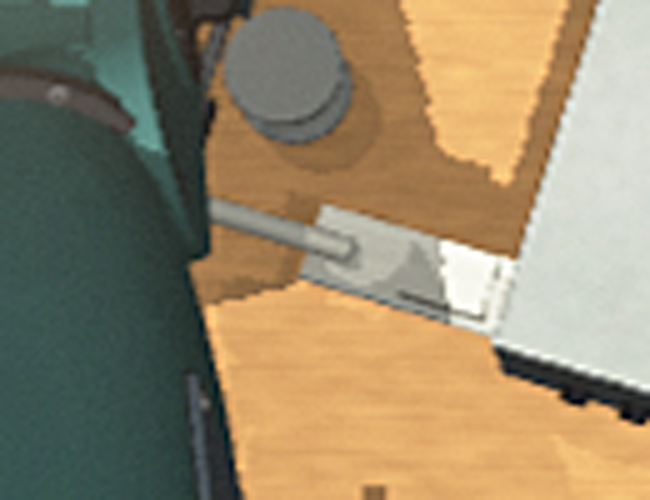

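The rod tip, at crop (355,250), is clear of the guide mouth predicted at (407,266), about 25 mm out. I lift and carry it to the tray.

Emit:
{"fn": "servo_tool", "kwargs": {"commands": [{"angular": [0,0,0],"slide": [0.005,0,-0.03],"fingers": 1},{"angular": [0,0,0],"slide": [0.005,0,-0.03],"fingers": 1},{"angular": [0,0,0],"slide": [0.02,-0.037,0],"fingers": 1},{"angular": [0,0,0],"slide": [0.02,-0.037,0],"fingers": 1},{"angular": [0,0,0],"slide": [0.02,-0.037,0],"fingers": 1},{"angular": [0,0,0],"slide": [0.02,-0.037,0],"fingers": 1},{"angular": [0,0,0],"slide": [0.02,-0.037,0],"fingers": 1},{"angular": [0,0,0],"slide": [0.02,-0.037,0],"fingers": 1}]}}

```text
clock: 7.2
position: [448.1, 389.1, 192.6]
eef_rot: [-2.507, -1.892, 0.0]
force: [0.6, 0.5, -1.5]
gripper_width: 14.0
grip_force: 30.0
```

Emit:
{"fn": "servo_tool", "kwargs": {"commands": [{"angular": [0,0,0],"slide": [0,0,0.03],"fingers": 1},{"angular": [0,0,0],"slide": [0,0,0.03],"fingers": 1},{"angular": [0,0,0],"slide": [0,0,0.03],"fingers": 1},{"angular": [0,0,0],"slide": [0,0,0.02],"fingers": 1},{"angular": [0,0,0],"slide": [0,0,0.02],"fingers": 1},{"angular": [0,0,0],"slide": [0,0,0.01],"fingers": 1},{"angular": [0,0,0],"slide": [0,0,0],"fingers": 1},{"angular": [0,0,0],"slide": [0,0,0],"fingers": 1}]}}

```text
clock: 8.2
position: [449.8, 388.7, 53.6]
eef_rot: [-2.507, -1.893, -0.002]
force: [0.5, 0.5, -1.4]
gripper_width: 13.8
grip_force: 30.0
```

Run:
```python
from h import *
delta([450,391,31.5])
im=snap('wrist','w2.png')
```

```text
t 8.2 pos [449.8 388.7  53.6] x,y,z axes [[0.274, 0.962, 0.001], [0.962, -0.274, 0.001], [0.001, 0.001, -1.0]] f [ 0.5  0.5 -1.4] w 13.8 gf 30.0 j [0.67 0.49 2.   0.   0.65 0.95]
tool delta mm [ 2.3 -0.4 22.1]
```

View pics/w2.png

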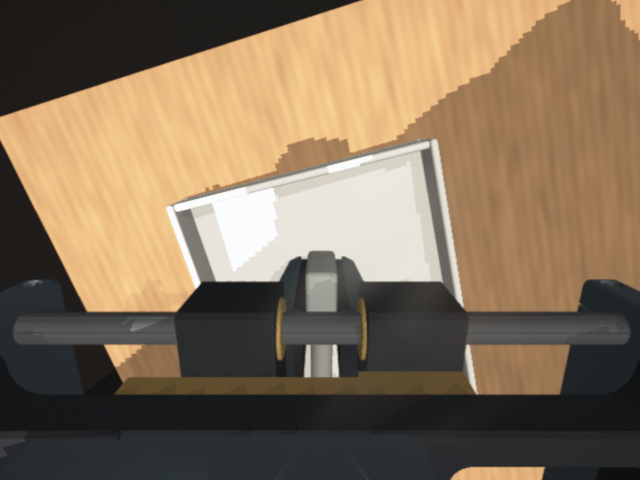

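The plate, at (321,270), is centred in the tray between walls near columns 195 and 445, and the far wall at row 175 leaves room. I lower and let go.

Emit:
{"fn": "servo_tool", "kwargs": {"commands": [{"angular": [0,0,0],"slide": [0,0,0.008],"fingers": 1},{"angular": [0,0,0],"slide": [0,0,0.006],"fingers": 1},{"angular": [0,0,0],"slide": [0,0,0.004],"fingers": 1},{"angular": [0,0,0],"slide": [0,0,0.003],"fingers": 1},{"angular": [0,0,0],"slide": [0,0,0.001],"fingers": 1},{"angular": [0,0,0],"slide": [0,0,0],"fingers": 1},{"angular": [0,0,0],"slide": [0,0,0],"fingers": 0.8},{"angular": [0,0,0],"slide": [0,0,0],"fingers": 0.65}]}}

```text
clock: 9.25
position: [449.5, 388.4, 31.0]
eef_rot: [-2.507, -1.893, -0.0]
force: [0.3, 0.6, 1.2]
gripper_width: 25.4
grip_force: 0.0
```

Emit:
{"fn": "servo_tool", "kwargs": {"commands": [{"angular": [0,0,0],"slide": [0,0,0],"fingers": 0.65},{"angular": [0,0,0],"slide": [0,0,0],"fingers": 0.65},{"angular": [0,0,0],"slide": [0,0,-0.01],"fingers": 0.65},{"angular": [0,0,0],"slide": [0,0,-0.03],"fingers": 0.65},{"angular": [0,0,0],"slide": [0,0,-0.05],"fingers": 0.65},{"angular": [0,0,0],"slide": [0,0,-0.06],"fingers": 0.65},{"angular": [0,0,0],"slide": [0,0,-0.06],"fingers": 0.65},{"angular": [0,0,0],"slide": [0,0,-0.06],"fingers": 0.65}]}}

```text
clock: 10.25
position: [449.0, 388.1, 303.8]
eef_rot: [-2.507, -1.893, -0.001]
force: [1.3, -0.1, 0.5]
gripper_width: 31.7
grip_force: 0.0
```

Run:
```python
from h import *
from fit import W,q
g=W(q,[-130,-40,0])[0]; print(g)
delta([g[0],g[1],300])
im=snap('top','t2.png')
cv2.imwrite('pics/t2c.png',cv2.cvtColor(cv2.resize(im[250:350,115:235],None,fx=5,fy=5,interpolation=cv2.INTER_CUBIC),cv2.COLOR_RGB2BGR))
```

```text
[ 487.39023449 -103.98381021    0.        ]
t 10.25 pos [449.  388.1 303.8] x,y,z axes [[0.274, 0.962, 0.001], [0.962, -0.274, 0.0], [0.001, 0.001, -1.0]] f [ 1.3 -0.1  0.5] w 31.7 gf 0.0 j [0.67 0.14 1.91 0.   1.09 0.95]
tool delta mm [-462.7  171.8    3.5]
```

View pics/t2c.png

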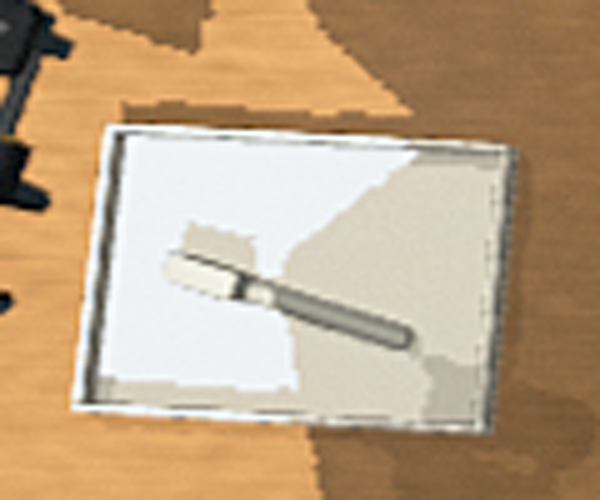

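The bolt lies flat in the tray: plate at crop (205,275), tip at (410,338), clear of the walls. Now over to the tongue.

Emit:
{"fn": "servo_tool", "kwargs": {"commands": [{"angular": [0,0,0],"slide": [-0.058,0.0215,0],"fingers": 0.5},{"angular": [0,0,0],"slide": [-0.058,0.0215,0],"fingers": 0.3},{"angular": [0,0,0],"slide": [-0.058,0.0215,0],"fingers": 0.3},{"angular": [0,0,0],"slide": [-0.058,0.0215,0],"fingers": 0.3},{"angular": [0,0,0],"slide": [-0.058,0.0215,0],"fingers": 0.3},{"angular": [0,0,0],"slide": [-0.058,0.0215,0],"fingers": 0.3},{"angular": [0,0,0],"slide": [-0.058,0.0215,0],"fingers": 0.3},{"angular": [0,0,0],"slide": [-0.058,0.0215,0],"fingers": 0.3}]}}

```text
clock: 11.3
position: [487.3, -107.1, 301.6]
eef_rot: [2.507, 1.892, 0.001]
force: [1.1, 0.3, 0.0]
gripper_width: 63.8
grip_force: 0.0
```

Emit:
{"fn": "servo_tool", "kwargs": {"commands": [{"angular": [0,0,10.6],"slide": [0,0,0],"fingers": 0.3},{"angular": [0,0,10.6],"slide": [0,0,0.01],"fingers": 0.3},{"angular": [0,0,10.6],"slide": [0,0,0.01],"fingers": 0.3},{"angular": [0,0,10.6],"slide": [0,0,0.01],"fingers": 0.3},{"angular": [0,0,10.6],"slide": [0,0,0.01],"fingers": 0.3},{"angular": [0,0,10.6],"slide": [0,0,0.01],"fingers": 0.3},{"angular": [0,0,10.6],"slide": [0,0,0.01],"fingers": 0.3},{"angular": [0,0,10.6],"slide": [0,0,0.01],"fingers": 0.3}]}}

```text
clock: 12.3
position: [487.5, -105.0, 231.0]
eef_rot: [3.127, -0.303, 0.001]
force: [0.6, -0.2, 0.0]
gripper_width: 63.6
grip_force: 0.0
```

Run:
```python
from h import *
from fit import W,q
g=W(q,[-134,-40,0])[0]
M=delta([g[0],g[1],116]); print(np.degrees(np.arctan2(M[1,0],M[0,0])),np.degrees(q[2]), sense()['joints'])
c=cam('wrist'); print(proj('',W(q,[[-145,-28,112],[-145,-52,112],[-100,-28,112]]),c).round(0).tolist())
im=snap('wrist','w3.png')
```

```text
t 12.3 pos [ 487.5 -105.   231. ] x,y,z axes [[0.981, -0.192, 0.001], [-0.192, -0.981, -0.0], [0.001, -0.0, -1.0]] f [ 0.6 -0.2  0. ] w 63.6 gf 0.0 j [-0.26  0.06  2.14  0.    0.94  1.5 ]
tool delta mm [ -4.4  -1.3 115. ]
-11.056079381339844 -15.858821276834421 [-2.58916122e-01  6.38095303e-02  2.13870460e+00  4.76487699e-05
  9.38532777e-01  1.50481704e+00]
[[304.0, 254.0], [334.0, 257.0], [308.0, 199.0]]
```

View pics/w3.png

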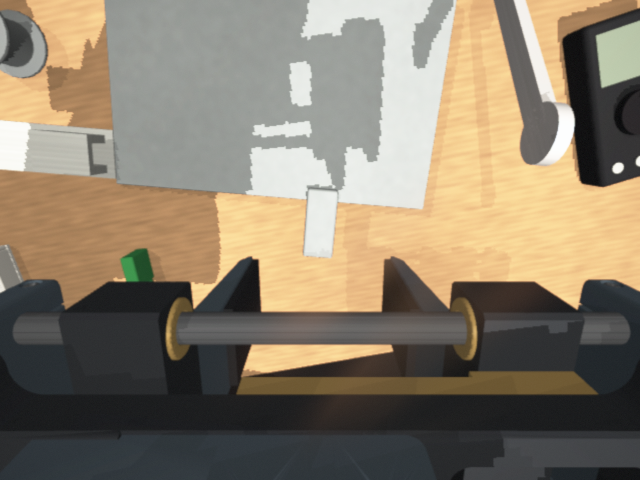

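The tongue's free end is at (303,256)–(331,258), within 3 px of the prediction. I square up and tilt, then work out the descent and refine the pointer angle from the disc near (541,138).

Emit:
{"fn": "servo_tool", "kwargs": {"commands": [{"angular": [0,0,4.8],"slide": [0,0,0],"fingers": 0.4},{"angular": [0,6,0],"slide": [-0.01,0,0.01],"fingers": 0.4},{"angular": [0,6,0],"slide": [-0.01,0,0.01],"fingers": 0.4},{"angular": [0,0,0],"slide": [0,0,0.01],"fingers": 0.4},{"angular": [0,0,0],"slide": [0,0,0.01],"fingers": 0.4},{"angular": [0,0,0],"slide": [0,0,0],"fingers": 0.4},{"angular": [0,0,0],"slide": [0,0,0],"fingers": 0.4},{"angular": [0,0,0],"slide": [0,0,0],"fingers": 0.4}]}}

```text
clock: 13.35
position: [473.7, -101.2, 190.6]
eef_rot: [3.068, -0.417, 0.323]
force: [-0.3, -0.1, -0.2]
gripper_width: 54.7
grip_force: 0.0
```

Run:
```python
from h import *
from fit import W,q
g=W(q,[-134.7,-40,113.8])[0]
delta(g)
c=cam('wrist'); im=read_camera('wrist')
o=cv2.resize(im[20:230,400:620],None,fx=2.5,fy=2.5,interpolation=cv2.INTER_CUBIC)
for a,col in zip((.6,.7,.8),((255,0,0),(0,255,0),(0,0,255))):
    t=np.linspace(0,2*np.pi,40)
    P=np.c_[100-190*np.cos(a)+13*np.cos(t),0*t-128,100+190*np.sin(a)+13*np.sin(t)]
    L=np.array([[100-190*np.cos(a)*k,-127,100+190*np.sin(a)*k] for k in (.5,1)])
    for Q in (P,L):
        p=(proj('',W(q,Q),c)-[400,20]+.5)*2.5-.5; cv2.polylines(o,[p.astype(int)],False,col,1)
s=cv2.imread('pics/s0.png')[190:290,195:275]; s=cv2.resize(s,None,fx=5,fy=5,interpolation=cv2.INTER_CUBIC)[:,:,::-1].copy()
from fit import cs
for a,col in zip((.6,.7,.8),((255,0,0),(0,255,0),(0,0,255))):
    t=np.linspace(0,2*np.pi,40)
    P=np.c_[100-190*np.cos(a)+13*np.cos(t),0*t-133,100+190*np.sin(a)+13*np.sin(t)]
    p=(proj('',W(q,P),cs)-[195,190]+.5)*5-.5; cv2.polylines(s,[p.astype(int)],False,col,1)
cv2.imwrite('pics/m.png',np.hstack([np.pad(o,((0,600-len(o)),(0,0),(0,0)))[:525][:,150:],np.pad(s,((0,25),(0,0),(0,0)))])[:,:,::-1])
```

```text
t 13.35 pos [ 473.7 -101.2  190.6] x,y,z axes [[0.943, -0.261, 0.208], [-0.267, -0.964, 0.0], [0.2, -0.056, -0.978]] f [-0.3 -0.1 -0.2] w 54.7 gf 0.0 j [-0.26  0.02  2.28 -0.    0.62  1.59]
tool delta mm [-7.  -1.  77.1]
```

View pics/m.png

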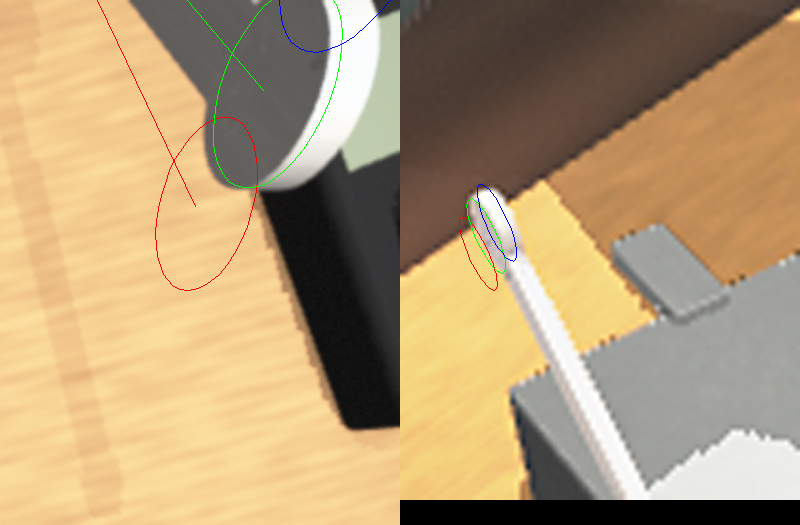

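In the overlay, the 0.70 rad outline fits the disc in the wrist and top views, and the scene view suggests about 0.75. I'll aim for 0.72–0.73, well inside the ±0.087 tolerance. Next I descend on the tongue and grip.

Emit:
{"fn": "servo_tool", "kwargs": {"commands": [{"angular": [0,0,0],"slide": [-0.007,-0.001,0],"fingers": 0.4},{"angular": [0,0,0],"slide": [0,0,0.025],"fingers": 0.4},{"angular": [0,0,0],"slide": [0,0,0.025],"fingers": 0.4},{"angular": [0,0,0],"slide": [0,0,0.02],"fingers": 0.4},{"angular": [0,0,0],"slide": [0,0,0.007],"fingers": 0.4},{"angular": [0,0,0],"slide": [0,0,0],"fingers": 0.6},{"angular": [0,0,0],"slide": [0,0,0],"fingers": 1},{"angular": [0,0,0],"slide": [0,0,0],"fingers": 1}]}}

```text
clock: 14.4
position: [482.8, -102.7, 114.3]
eef_rot: [3.068, -0.418, 0.324]
force: [-0.3, 1.3, 1.2]
gripper_width: 27.9
grip_force: 0.0
```

Emit:
{"fn": "servo_tool", "kwargs": {"commands": [{"angular": [0,0,0],"slide": [0,0,0],"fingers": 1},{"angular": [0,0,0],"slide": [0,0,0],"fingers": 1},{"angular": [0,0,0],"slide": [0,0,0],"fingers": 1},{"angular": [0,0,0],"slide": [0,0,0],"fingers": 1},{"angular": [0,0,0],"slide": [0,0,0],"fingers": 1},{"angular": [0,0,0],"slide": [0,0,0],"fingers": 1},{"angular": [0,0,0],"slide": [0,0,0],"fingers": 1},{"angular": [0,0,0],"slide": [0,0,0],"fingers": 1}]}}

```text
clock: 15.4
position: [483.0, -101.9, 114.2]
eef_rot: [3.069, -0.419, 0.324]
force: [1.6, 15.0, 5.1]
gripper_width: 23.5
grip_force: 30.0
```

```bash
cat > arc.py <<'E'
from h import *
from fit import W,q
# rows: rotate about tool -y by d deg around the hinge; slide in tool axes before turn
s=sense(); M=R.from_rotvec(s['eef_rot']).as_matrix(); h=W(q,[100,-40,100])[0]
delta(s['position'])
v=M.T@(s['position']-h); print('hinge->tcp in tool',v.round(1))
for d in (2,4): 
    Rd=R.from_euler('y',-d,degrees=True); print(d,(Rd.apply(v)-v).round(2))
z=-M[:,2]; ex=W(q,[1,0,0])[0]-W(q,[0,0,0])[0]
print('tilt deg',np.degrees(np.arctan2(z@ex,z[2])))
E
python3 arc.py
```

```text
t 15.4 pos [ 483.  -101.9  114.2] x,y,z axes [[0.942, -0.262, 0.209], [-0.268, -0.963, -0.001], [0.202, -0.055, -0.978]] f [ 1.6 15.   5.1] w 23.5 gf 30.0 j [-0.25  0.19  2.29 -0.01  0.45  1.59]
tool delta mm [0. 0. 0.]
hinge->tcp in tool [-226.7   -2.1  -62.9]
2 [ 2.33  0.   -7.87]
4 [  4.94   0.   -15.66]
tilt deg -12.052779135335106
```

Emit:
{"fn": "servo_tool", "kwargs": {"commands": [{"angular": [0,0,0],"slide": [0,-0.001,0],"fingers": 1},{"angular": [0,-1,0],"slide": [0.0011,0,-0.0039],"fingers": 1},{"angular": [0,-1.5,0],"slide": [0.0017,0,-0.0059],"fingers": 1},{"angular": [0,-1.5,0],"slide": [0.0017,0,-0.0059],"fingers": 1},{"angular": [0,-1.5,0],"slide": [0.0017,0,-0.0059],"fingers": 1},{"angular": [0,-1.5,0],"slide": [0.0017,0,-0.0059],"fingers": 1},{"angular": [0,-1,0],"slide": [0.0011,0,-0.0039],"fingers": 1},{"angular": [0,0,0],"slide": [0,0,0],"fingers": 1}]}}

```text
clock: 16.4
position: [487.0, -102.9, 146.2]
eef_rot: [3.102, -0.423, 0.109]
force: [0.2, -3.0, -2.5]
gripper_width: 23.8
grip_force: 30.0
```

```bash
python3 arc.py
```

```text
t 16.4 pos [ 487.  -102.9  146.2] x,y,z axes [[0.961, -0.267, 0.07], [-0.268, -0.964, 0.0], [0.068, -0.019, -0.998]] f [ 0.2 -3.  -2.5] w 23.8 gf 30.0 j [-0.25  0.18  2.21 -0.    0.68  1.59]
tool delta mm [0. 0. 0.]
hinge->tcp in tool [-226.9   -2.3  -62.3]
2 [ 2.31  0.   -7.88]
4 [  4.9    0.   -15.67]
tilt deg -4.030264508039525
```

Emit:
{"fn": "servo_tool", "kwargs": {"commands": [{"angular": [0,-1,0],"slide": [0.0011,0,-0.0039],"fingers": 1},{"angular": [0,-2,0],"slide": [0.0023,0,-0.0079],"fingers": 1},{"angular": [0,-2,0],"slide": [0.0023,0,-0.0079],"fingers": 1},{"angular": [0,-2,0],"slide": [0.0023,0,-0.0079],"fingers": 1},{"angular": [0,-2,0],"slide": [0.0023,0,-0.0079],"fingers": 1},{"angular": [0,-2,0],"slide": [0.0023,0,-0.0079],"fingers": 1},{"angular": [0,-2,0],"slide": [0.0023,0,-0.0079],"fingers": 1},{"angular": [0,-2,0],"slide": [0.0023,0,-0.0079],"fingers": 1}]}}

```text
clock: 17.4
position: [506.1, -108.3, 204.3]
eef_rot: [-3.074, 0.418, 0.296]
force: [3.4, -4.3, -4.1]
gripper_width: 23.3
grip_force: 30.0
```

Emit:
{"fn": "servo_tool", "kwargs": {"commands": [{"angular": [0,-2,0],"slide": [0.0023,0,-0.0079],"fingers": 1},{"angular": [0,-2,0],"slide": [0.0023,0,-0.0079],"fingers": 1},{"angular": [0,-2,0],"slide": [0.0023,0,-0.0079],"fingers": 1},{"angular": [0,-2,0],"slide": [0.0023,0,-0.0079],"fingers": 1},{"angular": [0,-2,0],"slide": [0.0023,0,-0.0079],"fingers": 1},{"angular": [0,-2,0],"slide": [0.0023,0,-0.0079],"fingers": 1},{"angular": [0,-1,0],"slide": [0.0011,0,-0.0039],"fingers": 1},{"angular": [0,0,0],"slide": [0,0,0],"fingers": 1}]}}

```text
clock: 18.4
position: [533.7, -116.1, 248.7]
eef_rot: [-2.992, 0.407, 0.636]
force: [0.5, -5.3, -3.8]
gripper_width: 23.7
grip_force: 30.0
```

```bash
python3 arc.py
```

```text
t 18.4 pos [ 533.7 -116.1  248.7] x,y,z axes [[0.88, -0.244, -0.407], [-0.267, -0.964, 0.001], [-0.392, 0.108, -0.914]] f [ 0.5 -5.3 -3.8] w 23.7 gf 30.0 j [-0.26  0.31  1.85  0.    1.4   1.58]
tool delta mm [0. 0. 0.]
hinge->tcp in tool [-226.9   -2.1  -61.7]
2 [ 2.29  0.   -7.88]
4 [  4.86   0.   -15.67]
tilt deg 23.997535652986198
```

Run:
```python
from fit import *
im=cv2.imread('pics/s0.png').astype(int)
pts=[]
for v in range(243,288):   # row-wise bright, neutral run near the expected arm, above the sunlit lid part
    u0=224+(v-240)*.51
    us=[u for u in range(int(u0)-9,int(u0)+12) if im[v,u].min()>195]
    if 2<len(us)<14: pts.append((np.mean(us),v,len(us)))
pts=np.array(pts); print(pts[::5].round(1).tolist())
k=np.polyfit(pts[:,1],pts[:,0],1); print('slope',k,'res',np.std(pts[:,0]-np.polyval(k,pts[:,1])))
for a in np.arange(.6,.86,.05):
    Q=np.array([[100-r*np.cos(a),-130,100+r*np.sin(a)] for r in (80,180)])
    p=proj('',W(q,Q),cs); print(round(a,2),((p[1,0]-p[0,0])/(p[1,1]-p[0,1])).round(4),p.round(1).tolist())
```

```text
[[219.0, 243.0, 5.0], [221.5, 248.0, 4.0], [224.0, 253.0, 5.0], [226.5, 258.0, 6.0], [229.0, 263.0, 5.0], [231.5, 268.0, 6.0], [234.0, 273.0, 5.0], [237.0, 278.0, 5.0], [247.2, 283.0, 12.0]]
slope [ 0.58118052 76.79992948] res 1.7018029811059159
0.6 0.5428 [[243.6, 298.0], [214.8, 244.9]]
0.65 0.5261 [[244.1, 297.5], [215.5, 243.1]]
0.7 0.5096 [[244.6, 297.1], [216.3, 241.6]]
0.75 0.4932 [[245.2, 296.8], [217.3, 240.3]]
0.8 0.4769 [[245.8, 296.6], [218.5, 239.2]]
0.85 0.4604 [[246.5, 296.5], [219.8, 238.4]]
```

Emit:
{"fn": "servo_tool", "kwargs": {"commands": [{"angular": [0,-1,0],"slide": [0.0011,0,-0.0039],"fingers": 1},{"angular": [0,-1.5,0],"slide": [0.0017,0,-0.0059],"fingers": 1},{"angular": [0,-1.5,0],"slide": [0.0017,0,-0.0059],"fingers": 1},{"angular": [0,-1,0],"slide": [0.0011,0,-0.0039],"fingers": 1},{"angular": [0,-0.5,0],"slide": [0.0006,0,-0.002],"fingers": 1},{"angular": [0,0,0],"slide": [0,0,0],"fingers": 1},{"angular": [0,0,0],"slide": [0,0,0],"fingers": 1},{"angular": [0,0,0],"slide": [0,0,0],"fingers": 1}]}}

```text
clock: 19.4
position: [548.0, -120.2, 265.2]
eef_rot: [-2.947, 0.401, 0.775]
force: [1.1, -5.9, -4.3]
gripper_width: 23.6
grip_force: 30.0
```

```bash
python3 arc.py
python3 - <<'E'
from fit import *
n=read_camera('scene'); a=cv2.imread('pics/s0.png')[:,:,::-1].astype(int); b=n.astype(int)
for v in (230,232,235,238,243): print(v,[[u for u in range(200,230) if x[v,u].min()>180] for x in (a,b)])
t=cv2.imread('pics/t2.png')[:,:,::-1].astype(int)[270:340,128:220]; d=np.abs(read_camera('top').astype(int)[270:340,128:220]-t).max(2); print('tray changed px',(d>40).sum())
# tongue end predicted for lid .725 vs seen: edge strength near predicted point
for A in (.65,.725,.8):
    P=[[100-200*np.cos(A)-6*np.sin(A)*-1*-1, y,100+200*np.sin(A)+6*np.cos(A)] for y in (-120,120)]
    print(A,proj('',W(q,P),cs).round(0).tolist())
print(sense()['joint_vel'].round(3))
cv2.imwrite('pics/end.png',n[:,:,::-1])
E
```

```text
t 19.4 pos [ 548.  -120.2  265.2] x,y,z axes [[0.839, -0.233, -0.492], [-0.267, -0.964, 0.001], [-0.474, 0.131, -0.871]] f [ 1.1 -5.9 -4.3] w 23.6 gf 30.0 j [-0.26  0.35  1.77  0.    1.53  1.58]
tool delta mm [0. 0. 0.]
hinge->tcp in tool [-226.9   -1.9  -61.5]
2 [ 2.29  0.   -7.88]
4 [  4.84   0.   -15.68]
tilt deg 29.46624318975206
230 [[209, 211, 212, 213, 214, 215], [209, 211, 212, 213, 214, 215, 220, 221, 222, 223, 224, 225, 226, 227, 228, 229]]
232 [[209, 212, 213, 214, 215, 216, 217], [209, 210, 212, 213, 214, 215, 216, 217, 221, 222, 223, 224, 225, 226, 227, 228, 229]]
235 [[210, 214, 215, 216, 217], [210, 211, 212, 213, 214, 215, 216, 217, 222, 223, 224, 225, 226, 227, 228, 229]]
238 [[213, 214, 215, 216, 217, 218], [213, 214, 215, 216, 217, 218, 224, 225, 226, 227, 228, 229]]
243 [[215, 216, 217, 218, 219, 220, 221], [215, 216, 217, 218, 219, 220, 221, 226, 227, 228, 229]]
tray changed px 1531
0.65 [[214.0, 227.0], [330.0, 179.0]]
0.725 [[215.0, 224.0], [333.0, 175.0]]
0.8 [[217.0, 222.0], [336.0, 173.0]]
[ 0.002 -0.001  0.002  0.     0.001  0.001]
```

```bash
python3 -c "
from bench import *
print(close_job())"
```

```text
the job is handed in; nothing more can be done
None
```

I drew the bolt straight out and left it in the tray, and handed in at 19.5 s with the fingers holding the lid steady at about 0.725 rad, in line with the pointer (measured at about 0.73 rad) and with the pointer unmoved; the judging result was not shown.

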